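# Slide the setting block along the rail into the corner pocket of a strip-sizing jig

### The arm

A 6-joint arm with a two-finger parallel gripper is mounted at the origin on the work surface. World frame = base frame: x ahead of the robot, y to its left, z up, the work surface at z = 0. Lengths are in m, angles in rad, forces in N, time in s.
With the tool pointing down it reaches from about 0.325 to 1 m from the base axis. Payload 5.1 kg.
Tool frame: the origin (TCP) lies between the finger pads; the fingertips stand 22 mm ahead of it and the grasp point (between the pads) lies 3 mm ahead of it (manip.nose_length is the distance from the TCP to the fingertips, in m); z points along the fingers, y is the line along which they close (so a half turn about z gives the same grasp; the last joint's range is limited). The gripper opens to 85 mm and grips with 20 to 120 N. Pads are 22 mm wide; open, the fingers measure 114 mm over their backs; the gripper's body (76 mm by 85 mm) begins 54 mm behind the grasp point. The pads swing forward as they close: fully open they stand 13 mm farther back than shut.
Start: joints at [-1.211, 0.124, 1.65, -0, 1.367, -0.083], TCP at [0.278, -0.587, 0.253] pointing down, gripper open.
Joint ranges: [-2.61, 2.61], [-1.02, 2.33], [0.03, 2.71], [-1.35, 4.49], [0.32, 2.68], [-2.91, 2.91]. Speed limits (rad/s): [2.57, 2.57, 3.14, 3.14, 3.14, 3.14].

### API

Orientations are given as a rotation vector (axis times angle).
In Python, from rig import manip gives the robot as it stands.
- The arm moves only by the tool servo_tool, never from a script. Its argument "targets" is text: rows parted by semicolons, each of 4 numbers parted by spaces: the shift along the tool's x, y, z as a fraction of full scale, then the turn about the tool's z as a fraction of full scale. A call has 1 to 20 rows; each row is the pose to reach, as a shift and turn from the pose commanded when the call began, along the tool's axes at that moment, turning the shorter way round; what a row does not reach only later rows make up. Full scale, the value 1, is 15 cm for a shift and 360 degrees for a turn. A row lasts 1/8 s, in which the tool goes at most 62.5 mm and 10.7 degrees, less where a joint would pass 70% of its speed; a pose out of reach is approached as far as the arm can. A call with a number of a shift or a turn outside -1 to 1 is refused whole. A call with a gripper value outside its range is refused whole. "grip" is the opening, from -1 (shut) to 1 (fully open), so that 0 is half open, set as the call begins (left out, the last holds). The fingers move at their own pace and stop on an object; "force" is the grip in N (left out, the last holds). Time passes only in rows, so rows that repeat a pose let the fingers close. It gives the time, the measured TCP pose, the force, the opening and the grip force at its end, in the units of the state.
- manip.sense(): the state, without advancing time (a new reading comes with each control period).
- manip.read_camera(name): name is "scene" or "top" or "wrist"; returns a dict with "image" (420x560x3 uint8, red, green, blue), "range_z" (420x560 float32, m along the optical axis (not along the pixel's ray), 0 where there is no reading), "fovy" (degrees; the focal length in pixels is half the picture's height over the tangent of half this angle, whatever the lens; pixels are square), "cx", "cy" (the principal point, pixels), "dist" ([k1, k2, p1, p2, k3] as OpenCV has them; the pictures are not rectified), "xyz" and "attitude" of the camera in the world; the wrist camera has in their place "T_tool_cam" (4x4, takes a point from camera to tool coordinates, whose origin is the TCP and whose axes are the flange's). Camera axes: x right, y down, z forward; pixel columns grow to the right and rows downward; lengths in m; the calibration is good to about 2 mm. A picture is of the moment at which its call begins: read the wrist's pose just before it.
- manip.hand_in(): hands the job in; it is judged then, once.
The state is a dict: "t": time; "joint_pos": joint angles; "qd": joint speeds; "joint_efforts": joint torques, N m; "position": TCP position; "tcp_rot": TCP orientation; "wrist_force": force on the tool from outside, world axes, zero at the start; "moment": the same for the moment, N m; "grip_width": finger opening in m; "grip_force": force on a finger pad.
Only numpy, scipy, OpenCV 4.12 (cv2) and the standard library are available. Lean on these libraries where they do the work, as an engineer would, in place of code of your own. Each camera call takes 0.05 s, during which the arm holds its last target. There are 200 camera calls.

### The job

Set up the strip-sizing jig: with the fingertips, push the longer of the two wooden blocks on the plywood board squarely against the long aluminium rail while it is still clear of the pocket, then slide it along the rail into the corner pocket until it sits fully home against the end stop. Only push it, never pick it up or tip it over. Leave the short block, the brass weight and everything else on the table where they are, and finish with the hand clear.

Things in the scene. Friction and masses are not known exactly. Their poses are not given: they have to be found in the camera images.
- jig: The jig, fixed to the table, turned by up to about 20 degrees: a plywood board 220 mm (x) by 420 mm (y), 12 mm thick; origin at the centre of its underside, on the table. +x points away from the robot towards the rail, +y along the rail towards the pocket, z up. Aluminium bars 12 mm high stand on it (tops 24 mm above the table): rail, end stop and lip, which enclose the corner pocket.
- rail (a point): Middle of the rail's inner face where it meets the board; axes as the jig's. At x = +70, y = -10 mm in the jig frame; the face is the plane x = +70 mm of the jig, from y = -210 to +190 mm; the rail is 20 mm wide and 12 mm high.
- stop (a point): Inner corner where rail and end stop meet, on the board; axes as the jig's. At x = +70, y = +170 mm in the jig frame. The stop's inner face is the jig's plane y = +170 mm.
- lip (a point): Start of the lip's rail-side face, at the pocket's mouth, on the board; axes as the jig's. At x = +35, y = +130 mm in the jig frame. The lip runs from here 40 mm in +y to the stop, is 12 mm wide and 12 mm high; a slanted lead-in before it begins at y = +110 mm and widens the mouth by about 8 mm. So the pocket is 35 mm wide, 40 mm deep, open towards -y and upwards.
- home (a point): Centre of the long block's underside when it is fully home in the pocket, on the board; axes as the jig's. At x = +55, y = +135, z = +12 mm in the jig frame. 30 mm of the block's length then stand out of the pocket.
- long_block: The longer wooden block, loose, 30 mm (its x) by 70 mm (its y) by 24 mm high, about 60 g; origin at the centre of its underside, y along its length. It starts flat on the board, its centre 90 to 120 mm from the rail's face, turned by up to 30 degrees from the rail's direction; which of the two blocks lies nearer the pocket varies. Against the rail it stands 12 mm higher than the rail.
- short_block: The shorter block of the same wood, loose, 30 mm (its x) by 45 mm (its y) by 24 mm high; origin at the centre of its underside. It lies on the board beside the long block, their centres 90 mm or more apart along the rail. To be left alone.
- weight: Brass knob-shaped weight, loose, 38 mm diameter, 36 mm high, origin at the centre of its underside; stands on the board near its corner at the robot's side and the pocket's end. To be left alone.
- scissors: Scissors lying flat on the table at the right, about 190 mm long, 12 mm high; origin near the pivot, blades towards its x. To be left alone.
- mug: White mug at the far right, 80 mm diameter, 90 mm high, origin at the centre of its underside. To be left alone.
- water: Whitish translucent bottle at the right, 64 mm diameter, 170 mm high, origin at the centre of its underside. To be left alone.
- spool: Wooden spool at the left, 50 mm diameter, 45 mm high, origin at the centre of its underside. To be left alone.
- basket: Shallow green woven basket at the left, 170 mm across, 50 mm high, origin at the centre of its underside. To be left alone.
There are look-alikes about, which are no part of the job. Leave any green look-alike of the long_block alone.

How it is judged:
On the way:
1. the long block lies flush along the rail while still clear of the pocket (centre 25 mm or more short of home) (x of long_block in the frame of jig above 0.051 m and angle between the y axis of long_block and the y axis of jig, either way round below 0.06 rad and z of long_block in the frame of jig below 0.0145 m and y of long_block in the frame of jig below 0.11 m), for 0.1 s.
At the end, for the whole second after the job is handed in: The long block lies flat and at rest in the corner pocket, its end within 3.5 mm of the end stop, its side within 4 mm of the rail and parallel to it within 0.06 rad, and no other thing has moved more than 15 mm from where it started (x of long_block in the frame of jig above 0.051 m and angle between the y axis of long_block and the y axis of jig, either way round below 0.06 rad and z of long_block in the frame of jig below 0.0145 m and y of long_block in the frame of jig above 0.1315 m and linear speed of long_block below 0.01 m/s and distance of each of short_block, weight, scissors, mug, water, spool, basket from where it was at the start of the episode below 0.015 m); the robot touches nothing.
It fails at once if the long block is lifted (underside more than 6 mm off the board) or tipped (z of long_block in the frame of jig above 0.018 m or angle between long_block's own z axis and vertical above 0.3 rad).
It fails at once if another thing is moved more than 15 mm (distance of any of short_block, weight, scissors, mug, water, spool, basket from where it was at the start of the episode above 0.015 m).
It also fails if it takes over 53 s, if anything falls off the work surface, if the arm or the gripper's body presses on something with over 40 N, if the wrist force passes 120 N, or if a joint passes its speed limit or range.

## Working session

There is one attempt and no reset: what is moved stays moved. The work goes in short steps, Python scripts to look and compute and a tool call to move; the robot and the scene stay as the last step left them, time stands still between calls to the robot, and variables do not carry over. Pictures are saved under pics/ and viewed, at most 12 in all, crops included, and the job is handed in when it is done.

Besides the shell and the picture viewer there is one more tool, called after "Emit:" as a command line: name --argument value ..., lists and objects as JSON in quotes. servo_tool: Moves the arm, as the interface text tells. Its arguments: {"type":"object","properties":{"targets":{"type":"string"},"grip":{"type":"number"},"force":{"type":"number"}},"required":["targets"]}

```bash
mkdir -p pics; ls; cat > h.py <<'E'
import numpy as np, cv2
from scipy.spatial.transform import Rotation as R
from rig import manip
def cam(n):
    s=manip.sense(); c=manip.read_camera(n); im=c["image"]
    f=im.shape[0]/2/np.tan(np.radians(c["fovy"])/2)
    c["K"]=np.array([[f,0,c["cx"]],[0,f,c["cy"]],[0,0,1]]); c["d"]=np.array(c["dist"],float)
    if n=="wrist":
        T=np.eye(4); T[:3,:3]=R.from_rotvec(s["tcp_rot"]).as_matrix(); T[:3,3]=s["position"]
        M=T@np.array(c["T_tool_cam"]); c["Rm"]=M[:3,:3]; c["o"]=M[:3,3]
    else:
        a=np.array(c["attitude"]); c["Rm"]=a if a.shape==(3,3) else R.from_rotvec(a).as_matrix(); c["o"]=np.array(c["xyz"])
    return c
def ray(c,px,z):
    u=cv2.undistortPoints(np.array(px,float).reshape(-1,1,2),c["K"],c["d"]).reshape(-1,2)
    d=np.c_[u,np.ones(len(u))]@c["Rm"].T
    return c["o"]+d*((z-c["o"][2])/d[:,2])[:,None]
def save(c,name): cv2.imwrite("pics/"+name,c["image"][:,:,::-1])
E
python3 - <<'E'
from h import *
for n in("top","scene"):
    c=cam(n); save(c,n+".png"); print(n,c["o"],c["Rm"].round(3).tolist(),c["fovy"],c["attitude"],c["d"])
print(manip.sense())
E
```

```text
pics
top [ 0.38364389 -0.04439936  1.26017184] [[-0.022, -0.993, 0.114], [-1.0, 0.024, 0.02], [-0.022, -0.114, -0.993]] 50.13667915555158 [-2.12763647  2.17744752 -0.10011696] [0.01747418 0.         0.         0.         0.        ]
scene [ 1.509635   -0.16103429  0.94219177] [[0.155, 0.661, -0.734], [0.988, -0.114, 0.106], [-0.013, -0.742, -0.67]] 48.941081951692105 [-1.84400837 -1.5675065   0.71099284] [-0.07621454  0.          0.          0.          0.        ]
{'t': 0.1, 'joint_pos': array([-1.21057759e+00,  1.24455844e-01,  1.65155652e+00, -2.12129998e-05,
        1.36751900e+00, -8.26185018e-02]), 'qd': array([ 0.00011801, -0.00200611, -0.00267513, -0.00157709,  0.00236017,
       -0.00038379]), 'joint_efforts': array([-1.27150834e-06, -4.24932969e+01, -3.66653609e+01, -8.22706852e-05,
        3.91345384e-03,  4.06076913e-05]), 'position': array([ 0.27830131, -0.58682975,  0.25215431]), 'tcp_rot': array([-3.06302468e+00, -6.89522732e-01,  4.53372842e-04]), 'wrist_force': array([-0.65246318, -0.28285729,  0.08651946]), 'moment': array([ 0.04056183, -0.01269591, -0.06444026]), 'grip_force': 0.0, 'grip_width': 0.08543076634330635}
```

View pics/top.png

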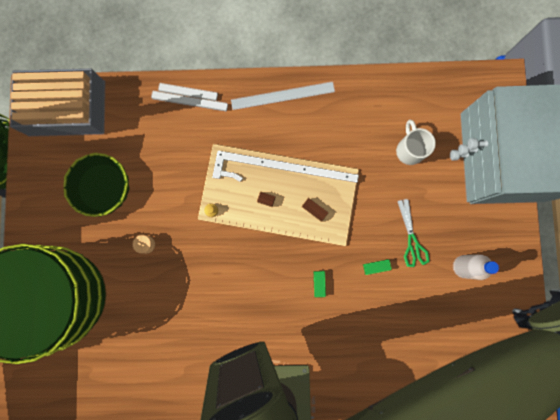

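View pics/scene.png

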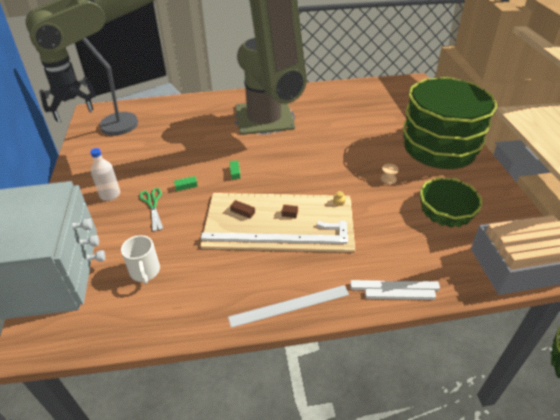

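The top view shows the board, with rail ends near (213,150) and (358,178) and the pocket at the left around (222,168). Candidates for the long block:
- Dark brown block at (316,209), the longer one on the board.
- Dark brown block at (267,199), the short one.
- Green look-alikes at (320,284) and (377,267), off the board.

I choose (316,209) and will check it in a crop.

```bash
cat >> h.py <<'E'
def rects(m,amin):
    cs,_=cv2.findContours(m.astype(np.uint8),cv2.RETR_EXTERNAL,cv2.CHAIN_APPROX_NONE)
    return [cv2.minAreaRect(k) for k in cs if cv2.contourArea(k)>amin]
E
python3 - <<'E'
from h import *
c=cam("top"); im=c["image"]
crop=im[135:255,190:370]; cv2.imwrite("pics/crop.png",cv2.resize(crop,None,fx=4.4,fy=4.4,interpolation=cv2.INTER_CUBIC)[:,:,::-1])
for p in [(316,209),(267,199),(280,225),(290,163),(320,155),(309,220)]: print(p,im[p[1],p[0]])
P=ray(c,[(213,148),(358,178),(316,209),(267,199),(209,210),(347,244),(199,219)],.024); print(P.round(3))
E
```

```text
(316, 209) [99 56 37]
(267, 199) [93 54 33]
(280, 225) [241 217 153]
(290, 163) [190 181 163]
(320, 155) [178 115  64]
(309, 220) [238 212 148]
[[ 0.704  0.15   0.024]
 [ 0.608 -0.254  0.024]
 [ 0.524 -0.134  0.024]
 [ 0.555  0.001  0.024]
 [ 0.528  0.163  0.024]
 [ 0.425 -0.216  0.024]
 [ 0.504  0.191  0.024]]
```

View pics/crop.png

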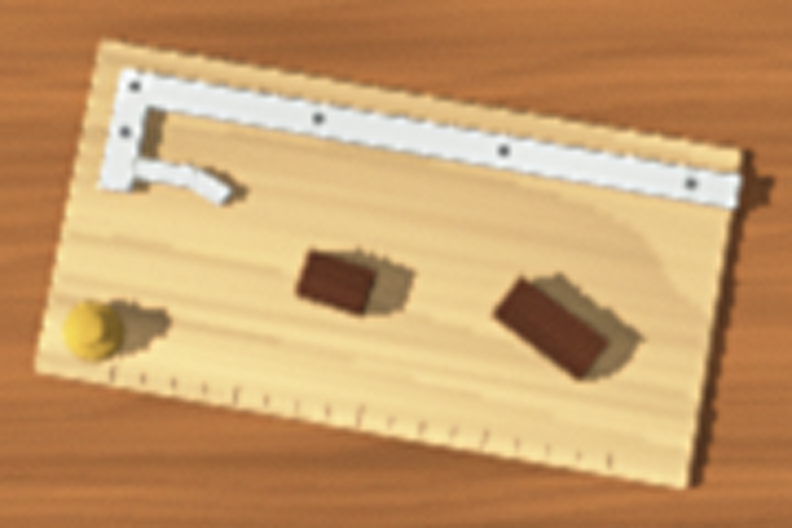

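The crop confirms it: the longer block is at crop (552,328), i.e. (316,209), turned relative to the rail, and the short one at crop (338,282). Next I measure the jig and block poses.

```bash
cat >> h.py <<'E'
def blockpose(c,mask):
    # top face rectangle at z=.036 via reddish-brown mask
    out=[]
    for r in rects(mask,60):
        P=ray(c,cv2.boxPoints(r),.036)[:,:2]
        e=[P[1]-P[0],P[2]-P[1]]; L=[np.linalg.norm(v) for v in e]; v=e[int(np.argmax(L))]
        out.append((P.mean(0).round(4),np.degrees(np.arctan2(-v[0],v[1])).round(1)%180,np.round(sorted(L),3)))
    return out
E
python3 - <<'E'
from h import *
c=cam("top"); im=c["image"].astype(int); r,g,b=im[...,0],im[...,1],im[...,2]
roi=np.zeros(r.shape,bool); roi[140:250,190:365]=1
board=((g>120)&roi).astype(np.uint8); board=cv2.morphologyEx(board,cv2.MORPH_CLOSE,np.ones((9,9)))
cs,_=cv2.findContours(board,cv2.RETR_EXTERNAL,cv2.CHAIN_APPROX_NONE); k=max(cs,key=cv2.contourArea)
P=ray(c,k.reshape(-1,2),.012)[:,:2].astype(np.float32)
q=cv2.minAreaRect(P*1000); print("board",q,cv2.boxPoints(q))
bl=(r<125)&(g<75)&(r>g*1.5)&roi
for x in blockpose(c,bl): print(x)
bar=(abs(r-b)<45)&(r>160)&roi
bar[:, :]=bar; 
rr=rects(bar,100); print(rr)
pts=np.argwhere(bar)[:,::-1]; pts=pts[pts[:,0]>250]
vx=cv2.fitLine(ray(c,pts,.024)[:,:2].astype(np.float32),cv2.DIST_HUBER,0,.001,.001).ravel(); print("rail centre line",vx,np.degrees(np.arctan2(-vx[0],vx[1])))
print(manip.nose_length)
E
```

```text
board ((565.598388671875, -23.773345947265625), (498.3434143066406, 288.88623046875), 86.3013916015625) [[ 405.38254 -263.10834]
 [ 693.66705 -281.74384]
 [ 725.8142   215.56165]
 [ 437.52972  234.19714]]
(array([ 0.5218, -0.1302]), np.float64(141.3), array([0.028, 0.066]))
(array([0.554 , 0.0033]), np.float64(160.0), array([0.027, 0.041]))
(array([ 0.5263, -0.2431]), np.float64(78.3), array([0.018, 0.21 ]))
[((285.1081237792969, 175.3513641357422), (143.3559112548828, 27.619029998779297), 9.462322235107422)]
rail centre line [ 0.20012076  0.97977126  0.63680226 -0.10403989] -11.544022
0.022
```

```bash
cat >> h.py <<'E'
def togo(x,y,z,yaw):
    s=manip.sense(); M=R.from_rotvec(s["tcp_rot"]).as_matrix()
    d=M.T@(np.array([x,y,z])-s["position"]); cy=np.degrees(np.arctan2(M[1,0],M[0,0]))
    print("frac",(d/.15).round(3),"turn",round(-((yaw-cy+180)%360-180)/360,4),"yaw now",round(cy,2))
E
python3 -c "
from h import *
togo(.49,-.10,.25,-11.5); c=manip.read_camera('wrist'); print(np.array(c['T_tool_cam']).round(3).tolist(),c['fovy'])"
```

```text
frac [ 2.666 -2.329  0.02 ] turn 0.1024 yaw now 25.37
[[0.0, -0.956, -0.294, 0.074], [1.0, 0.001, -0.0, -0.0], [0.0, -0.294, 0.956, -0.12], [0.0, 0.0, 0.0, 1.0]] 68.32072140082593
```

Emit:
servo_tool --targets ".2 -.2 0 0;.5 -.5 0 0;.8 -.8 0 0;1 -1 0 0;1 -1 0 0" --grip -0.3 --force 40

```text
t: 0.88
position: [0.3505, -0.3853, 0.2534]
tcp_rot: [3.063, 0.695, 0.0]
wrist_force: [-0.2, -0.3, 0.3]
grip_width: 0.0297
grip_force: 0.0
```

Emit:
servo_tool --targets ".3 -.3 0 0;.6 -.6 0 0;.9 -.9 0 0;1 -1 0 0"

```text
t: 1.38
position: [0.4217, -0.1863, 0.2535]
tcp_rot: [3.064, 0.693, 0.001]
wrist_force: [-0.5, 0.1, -0.9]
grip_width: 0.0299
grip_force: 0.0
```

Emit:
servo_tool --targets ".3 0 0 .025;.6 0 0 .05;.9 0 0 .075;1 0 0 .1024;1 0 0 .1024"

```text
t: 2.0
position: [0.5573, -0.124, 0.2528]
tcp_rot: [3.126, -0.311, -0.001]
wrist_force: [0.3, 0.3, -0.4]
grip_width: 0.0302
grip_force: 0.0
```

```bash
python3 - <<'E'
from h import *
c=cam("wrist"); save(c,"w1.png"); np.save("w1.npy",c["image"])
im=c["image"].astype(int); r,g,b=im[...,0],im[...,1],im[...,2]
bl=(r<125)&(g<75)&(r>g*1.5)
for x in blockpose(c,bl): print(x)
E
```

```text
(no output)
```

View pics/w1.png

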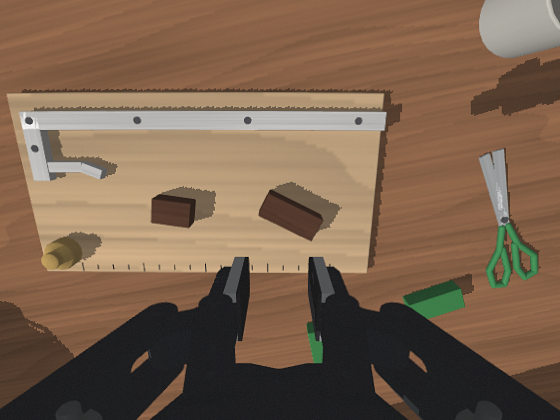

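The wrist view shows the long block at (290,215), the short one at (174,211), the weight at (60,252), and the rail across rows 110–130. The pocket is at (60,150), with the lip at (75,168). I'll measure the jig frame from the board corners and the rail edge.

```bash
python3 - <<'E'
from h import *
c=cam("wrist"); im=c["image"].astype(int); r,g,b=im[...,0],im[...,1],im[...,2]
for p in [(290,212),(174,205),(200,120),(200,100),(200,127),(200,133),(120,200),(300,238)]: print(p,im[p[1],p[0]])
print("col200",im[88:140,200].tolist())
Q=ray(c,[(8,95),(384,93),(368,271),(45,271)],.012)[:,:2]; print("corners",Q.round(4).tolist(),"centre",Q.mean(0))
print([np.linalg.norm(Q[i]-Q[i-1]).round(3) for i in range(4)])
E
```

```text
(290, 212) [84 58 46]
(174, 205) [80 55 43]
(200, 120) [181 181 178]
(200, 100) [176 149 116]
(200, 127) [189 187 187]
(200, 133) [168 142 111]
(120, 200) [199 169 131]
(300, 238) [186 156 121]
col200 [[110, 78, 57], [84, 63, 47], [80, 57, 41], [124, 103, 82], [163, 139, 109], [178, 151, 118], [178, 151, 118], [178, 150, 117], [178, 151, 118], [180, 152, 120], [177, 150, 118], [176, 151, 117], [176, 149, 116], [176, 148, 116], [176, 148, 117], [174, 147, 114], [175, 148, 116], [180, 152, 119], [172, 145, 115], [118, 101, 78], [106, 89, 71], [105, 88, 66], [162, 161, 160], [181, 181, 179], [178, 178, 175], [178, 177, 175], [185, 184, 182], [184, 182, 181], [179, 178, 177], [181, 181, 178], [186, 184, 183], [180, 178, 176], [181, 181, 178], [185, 184, 182], [184, 183, 181], [186, 184, 182], [183, 183, 179], [184, 184, 181], [189, 187, 186], [189, 187, 187], [184, 185, 185], [147, 124, 100], [175, 147, 114], [173, 146, 115], [172, 146, 114], [168, 142, 111], [168, 141, 110], [166, 142, 110], [168, 143, 110], [168, 142, 110], [168, 142, 112], [171, 144, 112]]
corners [[0.715, 0.1503], [0.6335, -0.258], [0.4214, -0.2162], [0.5036, 0.1985]] centre [ 0.56837367 -0.0313668 ]
[np.float64(0.217), np.float64(0.416), np.float64(0.216), np.float64(0.423)]
```

```bash
cat >> h.py <<'E'
def line(c,pts,z):
    v=cv2.fitLine(ray(c,pts,z)[:,:2].astype(np.float32),cv2.DIST_HUBER,0,.001,.001).ravel()
    d=v[:2]*np.sign(v[1]); return d,v[2:],np.degrees(np.arctan2(-d[0],d[1]))
def wmask(c):
    im=c["image"].astype(int); r,g,b=im[...,0],im[...,1],im[...,2]
    m=((r<115)&(r>50)&(r-b>25)&(g<80)).astype(np.uint8)
    return m,((r-b<15)&(r>140)).astype(np.uint8)
E
python3 - <<'E'
from h import *
c=cam("wrist"); m,bar=wmask(c)
m[:140]=0; m[240:]=0; m[:,:140]=0; m[:,335:]=0
for r in rects(m,200): print("blk",r)
for x in blockpose(c,m): print(x)
bar[180:]=0; bar[:90]=0
up=[];lo=[]
for u in range(110,375,3):
    k=np.flatnonzero(bar[100:140,u]); up.append((u,100+k[0]-.3)); lo.append((u,100+k[-1]+.5))
print("outer",line(c,up,.024)); print("inner top",line(c,lo,.024)); print("inner bottom",line(c,lo,.012))
yj=[]
for v in range(133,158,2):
    k=np.flatnonzero(bar[v,20:60]); yj.append((20+k[-1]+.5,v))
print("stop edge px",yj[0],yj[-1],ray(c,[yj[0],yj[-1]],.024)[:,:2])
E
```

```text
blk ((169.6899871826172, 211.6699676513672), (40.30508804321289, 24.041629791259766), 8.130102157592773)
blk ((289.60003662109375, 215.8000030517578), (61.71547317504883, 25.043960571289062), 26.56505012512207)
(array([0.554 , 0.0022]), np.float64(160.1), array([0.029, 0.045]))
(array([ 0.5219, -0.1312]), np.float64(141.4), array([0.029, 0.071]))
outer (array([0.2019392, 0.9793981], dtype=float32), array([ 0.65205634, -0.07239839], dtype=float32), np.float32(-11.65038))
inner top (array([0.19858357, 0.98008394], dtype=float32), array([ 0.6286447 , -0.08996373], dtype=float32), np.float32(-11.454142))
inner bottom (array([0.19858369, 0.98008394], dtype=float32), array([ 0.6286426 , -0.08827445], dtype=float32), np.float32(-11.454149))
stop edge px (np.float64(39.5), 133) (np.float64(44.5), 157) [[0.66760046 0.12283701]
 [0.64174424 0.12809336]]
```

```bash
cat >> h.py <<'E'
YAW=-11.5; EX=np.array([.9799,-.1994]); EY=np.array([.1994,.9799]); O=.5637*EX+.0835*EY
def jig(p): p=np.asarray(p)[:2]-O; return np.round([p@EX,p@EY],4)
def goj(x,y,z):
    w=O+x*EX+y*EY; print("tcp jig",jig(manip.sense()["position"])); togo(*w,z,YAW)
E
python3 -c "
from h import *
goj(-.078,-.111,.040)"
```

```text
tcp jig [ 0.006  -0.0944]
frac [-0.559  0.109  1.421] turn 0.0002 yaw now -11.43
```

Emit:
servo_tool --targets "-.2 .04 .1 0;-.5 .1 .4 0;-.56 .11 .7 0;-.56 .11 1 0;-.56 .11 1 0"

```text
t: 2.78
position: [0.4674, -0.1224, 0.0999]
tcp_rot: [-3.124, 0.315, 0.012]
wrist_force: [-0.1, -0.4, 1.0]
grip_width: 0.0298
grip_force: 0.0
```

Emit:
servo_tool --targets "0 0 .2 0;0 0 .35 0;0 0 .42 0;0 0 .42 0;0 0 .42 0"

```text
t: 3.4
position: [0.4721, -0.1234, 0.0419]
tcp_rot: [3.125, -0.314, 0.004]
wrist_force: [1.0, -0.2, 1.3]
grip_width: 0.0299
grip_force: 0.0
```

```bash
python3 -c "
from h import *
s=manip.sense(); print(s['position'],s['wrist_force']); goj(-.078,-.111,.040); c=cam('wrist'); save(c,'w2.png')"
```

```text
[ 0.47210526 -0.12337061  0.04194987] [ 0.95101186 -0.2343448   1.31765992]
tcp jig [-0.0765 -0.1103]
frac [-0.01   0.005  0.013] turn 0.0 yaw now -11.49
```

View pics/w2.png

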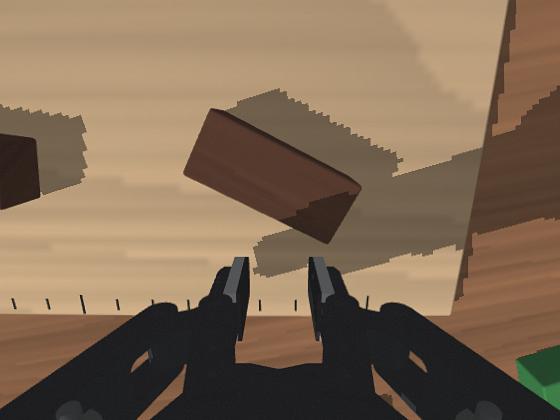

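The fingers stand behind the block; its near corner, at (328,243), is just ahead of the right finger. I push towards the rail, stopping short to look.

Emit:
servo_tool --targets ".04 0 0 0;.08 0 0 0;.12 0 0 0;.16 0 0 0;.2 0 0 0;.24 0 0 0;.28 0 0 0;.32 0 0 0;.36 0 0 0;.4 0 0 0;.44 0 0 0;.48 0 0 0;.52 0 0 0;.55 0 0 0;.55 0 0 0"

```text
t: 5.32
position: [0.5522, -0.1394, 0.0404]
tcp_rot: [3.126, -0.315, 0.001]
wrist_force: [1.0, 0.8, -0.4]
grip_width: 0.0303
grip_force: 0.0
```

```bash
python3 -c "
from h import *
s=manip.sense(); print(s['position'],s['wrist_force']); goj(.029,-.111,.040); c=cam('wrist'); save(c,'w3.png')
m,bar=wmask(c); m[255:]=0; m[:60]=0; m=cv2.morphologyEx(m,cv2.MORPH_OPEN,np.ones((5,5)))
for p,a,L in blockpose(c,m): print(jig(p),a-180-YAW,L)"
```

```text
[ 0.55218665 -0.13939204  0.04042163] [ 0.96488854  0.7923587  -0.43214022]
tcp jig [ 0.0052 -0.11  ]
frac [0.159 0.007 0.003] turn 0.0 yaw now -11.49
[ 0.0339 -0.0954] 0.5999999999999943 [0.023 0.052]
[ 0.0586 -0.2118] -90.1 [0.034 0.079]
```

View pics/w3.png

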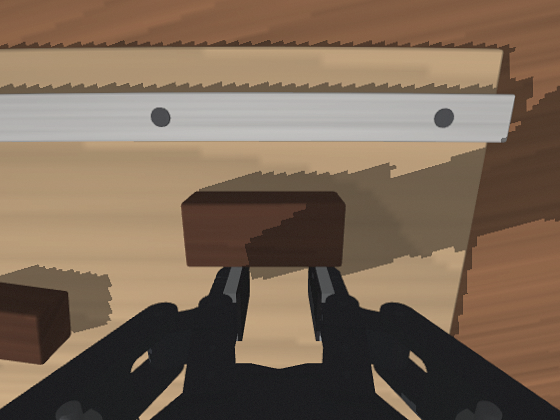

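The block is now square to the fingers, at columns 185–345 and rows 205–267, about 60 px short of the rail.

```bash
python3 -c "
from h import *
c=cam('wrist')
print([jig(p) for p in ray(c,[(188,267),(342,265),(182,205),(345,205)],.036)],[jig(p) for p in ray(c,[(100,141),(400,141)],.024)])"
```

```text
[array([ 0.0158, -0.07  ]), array([ 0.0169, -0.1386]), array([ 0.0445, -0.0699]), array([ 0.0445, -0.1381])] [array([ 0.07  , -0.0328]), array([ 0.07  , -0.1629])]
```

Emit:
servo_tool --targets ".04 0 0 0;.08 0 0 0;.11 0 0 0;.14 0 0 0;.155 0 0 0;.16 0 0 0;.165 0 0 0;.165 0 0 0"

```text
t: 6.42
position: [0.576, -0.1442, 0.0403]
tcp_rot: [3.126, -0.315, 0.0]
wrist_force: [-0.1, 0.1, -1.1]
grip_width: 0.0298
grip_force: 0.0
```

Emit:
servo_tool --targets ".005 0 0 0;.01 0 0 0;.015 0 0 0;.015 0 0 0"

```text
t: 6.92
position: [0.5767, -0.1444, 0.0402]
tcp_rot: [-3.125, 0.314, 0.007]
wrist_force: [-7.5, 1.4, 5.7]
grip_width: 0.0301
grip_force: 3.7
```

```bash
python3 -c "
from h import *
s=manip.sense(); print(s['wrist_force']);print(jig(s['position'])); c=cam('wrist'); save(c,'w4.png')"
```

```text
[-7.48940702  1.38090465  5.71385306]
[ 0.0303 -0.1099]
```

View pics/w4.png

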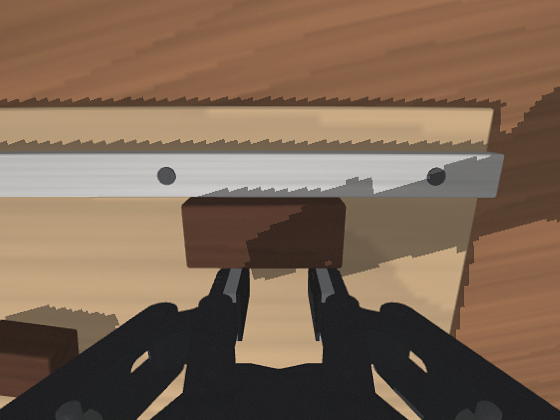

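Flush against the rail with 7 N of contact. Now I retreat, shut the fingers and go round to the block's -y end.

Emit:
servo_tool --targets "-.05 0 0 0;-.12 0 0 0;-.2 0 0 0;-.2 0 -.2 0;-.2 0 -.35 0;-.1 .1 -.35 0;0 .25 -.35 0;.1 .35 -.35 0;.16 .42 -.35 0;.16 .42 -.35 0;.16 .42 -.35 0"

```text
t: 8.35
position: [0.5887, -0.2108, 0.0921]
tcp_rot: [-3.125, 0.314, 0.002]
wrist_force: [-0.9, 0.5, -0.4]
grip_width: 0.0302
grip_force: 0.0
```

Emit:
servo_tool --targets "0 0 0 0;0 0 0 0;0 0 0 0;0 0 0 0" --grip -1

```text
t: 8.85
position: [0.5892, -0.2111, 0.093]
tcp_rot: [3.126, -0.314, 0.0]
wrist_force: [0.4, -0.2, -0.1]
grip_width: -0.0
grip_force: 0.0
```

```bash
python3 -c "
from h import *
goj(.0545,-.172,.041); c=cam('wrist'); save(c,'w5.png')"
```

```text
tcp jig [ 0.0558 -0.1729]
frac [-0.009 -0.006  0.346] turn 0.0 yaw now -11.49
```

View pics/w5.png

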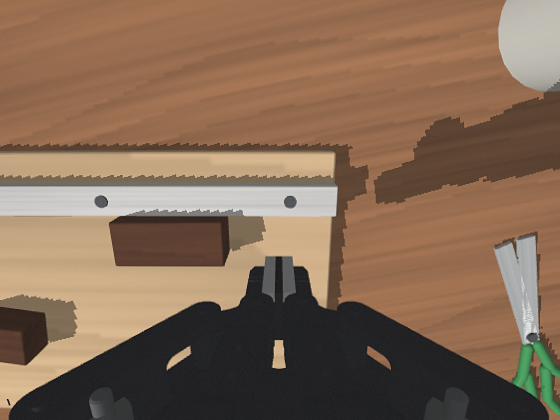

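The block (110–228, rows 217–266) still lies along the rail, and the shut fingers at (280,265) are beyond its end. I descend and then push along the rail. The push has to reach y≈0.085 for the TCP, about 257 mm.

Emit:
servo_tool --targets "-.01 0 .1 0;-.01 0 .25 0;-.01 0 .34 0;-.01 0 .34 0;-.01 0 .34 0"

```text
t: 9.52
position: [0.5881, -0.2111, 0.0422]
tcp_rot: [3.126, -0.315, 0.001]
wrist_force: [0.5, -0.6, 0.1]
grip_width: 0.0
grip_force: 0.0
```

Emit:
servo_tool --targets "0 -.04 0 0;0 -.08 0 0;0 -.12 0 0;0 -.16 0 0;0 -.2 0 0;0 -.25 0 0;0 -.3 0 0;0 -.35 0 0;0 -.4 0 0;0 -.4 0 0"

```text
t: 10.78
position: [0.5997, -0.1514, 0.0417]
tcp_rot: [-3.126, 0.313, 0.0]
wrist_force: [0.4, -0.2, 0.4]
grip_width: -0.0
grip_force: 0.0
```

```bash
python3 -c "
from h import *
s=manip.sense(); print(s['wrist_force']); goj(.0545,.084,.041); c=cam('wrist'); save(c,'w6.png')"
```

```text
[ 0.39777977 -0.17572184  0.36809944]
tcp jig [ 0.0541 -0.1123]
frac [ 0.004 -1.309  0.005] turn 0.0001 yaw now -11.45
```

View pics/w6.png

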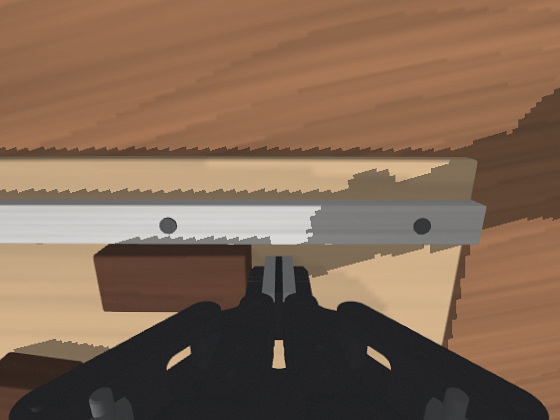

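The block is sliding straight along the rail (95–250, rows 245–310). I continue.

Emit:
servo_tool --targets "0 -.04 0 0;0 -.09 0 0;0 -.14 0 0;0 -.19 0 0;0 -.24 0 0;0 -.29 0 0;0 -.34 0 0;0 -.39 0 0;0 -.44 0 0;0 -.49 0 0;0 -.54 0 0;0 -.59 0 0;0 -.64 0 0;0 -.69 0 0;0 -.74 0 0;0 -.79 0 0;0 -.84 0 0;0 -.87 0 0;0 -.87 0 0"

```text
t: 13.2
position: [0.6258, -0.0239, 0.0418]
tcp_rot: [-3.126, 0.314, -0.0]
wrist_force: [-0.8, -0.2, 0.3]
grip_width: -0.0002
grip_force: 0.0
```

```bash
python3 -c "
from h import *
s=manip.sense(); print(s['wrist_force']); goj(.0545,.084,.041); c=cam('wrist'); save(c,'w7.png')"
```

```text
[-0.80249524 -0.16081579  0.32272291]
tcp jig [0.0543 0.0179]
frac [ 0.002 -0.441  0.005] turn 0.0001 yaw now -11.47
```

View pics/w7.png

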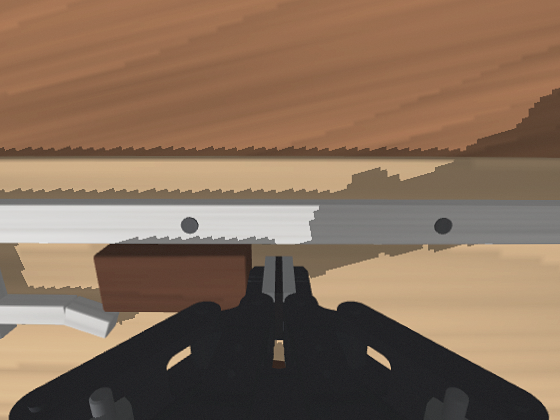

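The block, at (95–250, rows 245–310), is aligned and about to enter the mouth; the lead-in is at (90,320). I push on to near the stop.

Emit:
servo_tool --targets "0 -.04 0 0;0 -.08 0 0;0 -.12 0 0;0 -.16 0 0;0 -.2 0 0;0 -.24 0 0;0 -.28 0 0;0 -.32 0 0;0 -.36 0 0;0 -.39 0 0;0 -.41 0 0;0 -.41 0 0"

```text
t: 14.75
position: [0.638, 0.0362, 0.0419]
tcp_rot: [-3.126, 0.314, -0.0]
wrist_force: [-0.7, -0.0, -0.4]
grip_width: -0.0003
grip_force: 0.0
```

Emit:
servo_tool --targets "0 -.01 0 0;0 -.02 0 0;0 -.03 0 0;0 -.03 0 0"

```text
t: 15.25
position: [0.6389, 0.0405, 0.0418]
tcp_rot: [-3.126, 0.314, -0.0]
wrist_force: [-0.5, -1.3, -0.5]
grip_width: -0.0001
grip_force: 0.0
```

Emit:
servo_tool --targets "0 -.005 0 0;0 -.01 0 0;0 -.015 0 0;0 -.015 0 0"

```text
t: 15.75
position: [0.6393, 0.0427, 0.0418]
tcp_rot: [-3.126, 0.315, -0.0]
wrist_force: [0.1, 0.2, 0.1]
grip_width: 0.0
grip_force: 0.0
```

Emit:
servo_tool --targets "0 -.005 0 0;0 -.01 0 0;0 -.015 0 0;0 -.015 0 0"

```text
t: 16.25
position: [0.6395, 0.0435, 0.0418]
tcp_rot: [3.123, -0.314, -0.001]
wrist_force: [-1.5, -6.8, 1.4]
grip_width: -0.0002
grip_force: 3.3
```

```bash
python3 -c "
from h import *
s=manip.sense(); print(s['wrist_force']@[*EY,0],s['wrist_force']@[*EX,0],jig(s['position']))"
```

```text
-6.912734117570179 -0.0904018507114614 [0.0543 0.0866]
```

The block met the stop (7 N). I back off, rise, and check.

Emit:
servo_tool --targets "0 .04 0 0;0 .1 0 0;0 .2 0 0;0 .2 -.2 0;0 .2 -.5 0;-.2 .2 -.8 0;-.4 .1 -1 0;-.4 0 -1 0;-.4 0 -1 0;-.4 0 -1 0"

```text
t: 17.5
position: [0.5805, 0.0564, 0.1898]
tcp_rot: [3.125, -0.315, -0.005]
wrist_force: [0.0, -0.1, -0.5]
grip_width: -0.0002
grip_force: 0.0
```

```bash
python3 - <<'E'
from h import *
c=cam("wrist"); im=c["image"]; s=manip.sense(); print(jig(s["position"]),s["position"][2],s["wrist_force"])
# project a jig point to pick the pocket region
P=np.r_[O+.055*EX+.135*EY,.036]; q=c["Rm"].T@(P-c["o"]); uv=cv2.projectPoints(q.reshape(1,1,3),np.zeros(3),np.zeros(3),c["K"],c["d"])[0].ravel(); print(uv)
u,v=uv.astype(int); a,b=max(u-90,0),max(v-70,0); print(a,b)
cv2.imwrite("pics/w8.png",cv2.resize(im[b:v+70,a:u+90],None,fx=4,fy=4,interpolation=cv2.INTER_CUBIC)[:,:,::-1])
t=cam("top"); r,g,bb=[t["image"][...,i].astype(int) for i in range(3)]
roi=np.zeros(r.shape,bool); roi[140:250,190:365]=1
for p,an,L in blockpose(t,(r<125)&(g<75)&(r>g*1.5)&roi): print(p,jig(p),an-180-YAW,L)
E
```

```text
[-0.006   0.0874] 0.1898896574567963 [-0.78323558 -0.24610429 -0.41738205]
[222.63909875 134.34446648]
132 64
[0.5548 0.003 ] [-0.0206  0.0301] -8.5 [0.027 0.041]
[ 0.543  -0.2421] [ 0.0167 -0.2125] -81.0 [0.047 0.237]
```

View pics/w8.png

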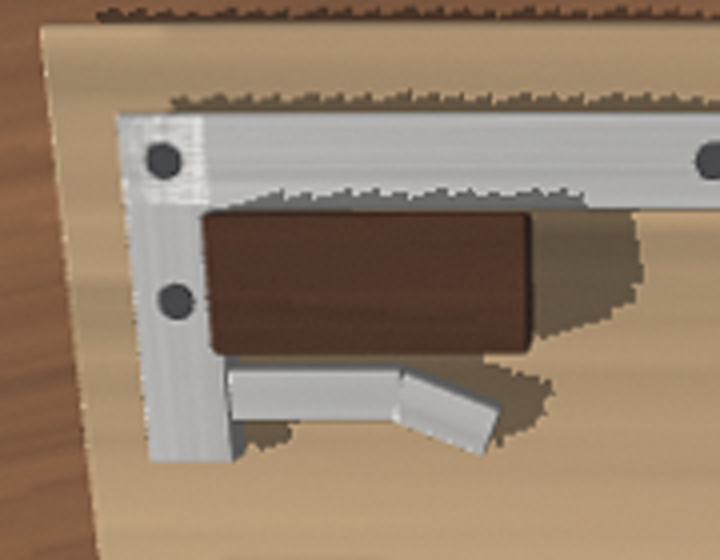

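The block sits in the pocket (crop 205–530 × 212–353), tight against both the stop and the rail. The short block hasn't moved and the hand is clear, so I hand in.

```bash
python3 -c "
from rig import manip
print(manip.hand_in())"
```

```text
the job is handed in; nothing more can be done
None
```

I pushed the long block flush along the rail and slid it home against the end stop. The final picture shows it tight against rail and stop with the hand clear and the short block unmoved; I handed it in about 18 s into the 53 s limit, but no verdict came back.

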